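# Lock the press head onto its guide rod

## Task

Lower the blue-flanged press head over the stand's tall guide rod, feeling for the angle at which its keyway passes the rod's cross pin, and push it gently down against the spring until its hub is below the pin. Then give it a quarter turn either way and let it rise so that the pin lies in the groove across the hub's top, and let go, leaving the head square and locked. Never force it (40 N between head and stand is too much) or let it topple, and leave the other things on the bench where they stand.

Things in the scene. Friction and masses are not known exactly. Their poses are not given: they have to be found in the camera images.
- press_head: Loose press head, 0.2 to 0.4 kg, standing upright: round blue flange 64 mm across, 8 mm thick, with a bare aluminium hub 36 x 36 mm square on it, its top 50 mm above the underside. A bore 16.5 mm wide runs right through along z. Origin: centre of the underside; z up; x and y square to the hub's flats.
- hub_grip (a point): Point on the head's axis, 36 mm above its underside, in the middle of the part of the hub to grip (either pair of opposite flats, 36 mm apart; they run from 8 to 50 mm above the underside).
- hub_top (a point): Centre of the hub's top, 50 mm above the underside. Either side of the bore a keyway runs right through the head along its x axis (red dots on the flange mark it): slot 7.8 mm wide, reaching 14.5 mm from the axis. In the hub's top, along the head's y axis, is the rest groove, 9 mm wide, 3 mm deep.
- press_stand: Grey press stand fixed to the bench: base 120 (x) x 100 (y) x 18 mm with a vertical steel guide rod 14 mm thick at its centre, which does not turn. Locked, with the pin at the bottom of the rest groove, the head's underside is 44 mm above the bench. Origin: centre of the base's underside at bench level, on the rod's axis; z up.
- pin_mid (a point): Middle of the brass cross pin, 6 mm thick and 26 mm long, that goes through the rod with its axis 94 mm above the bench. Its direction is not measured (these axes are the stand's): it lies along the stand's y axis give or take up to 45 degrees (0.8 rad). Only with the pin in the keyway does the head slide down past it.
- carrier_top (a point): Centre of the free top of the carrier, 52 mm above the bench (this point does not sink with it): a disc 60 mm across topped with white rings, round the rod in a steel cup. It sinks up to 16 mm on a damped spring (3 N to start, 0.6 N more per mm). The head can turn under the pin once its underside is less than 41 mm above the bench.
- rod_top (a point): Top of the guide rod, 120 mm above the bench, on the rod's axis. The top 12 mm tapers from 14 to 6 mm thick, so that it guides the bore in; from there down the rod is plain but for the pin.
- vial_rack: Bystander: dark blue rack of vials with coloured caps, 52 x 124 x 37 mm. Origin: centre of the underside.
- amber_bottle: Bystander: brown screw-cap bottle, 52 mm across, 107 mm tall. Origin: centre of the underside.
- septa_tin: Bystander: round pale tin, 56 mm across, 22 mm high. Origin: centre of the underside.
- beaker: Bystander: small glass beaker, 36 mm across, 42 mm high. Origin: centre of the underside.
- adapter_box: Bystander: flat white box, 72 x 151 x 38 mm. Origin: centre of the underside.
- screwdriver: Bystander: screwdriver with yellow handle, 165 mm long, lying. Origin: centre of the underside.
- ferrule_jar: Bystander: small jar, 37 mm across, 48 mm high. Origin: centre of the underside.
Not all that is in view belongs to the job. There is more than one size of the press_head; the one meant has the size given above.

How it is judged (in metres and radians):
On the way, in this order (a step that is already met when the one before it is completed fails the run):
1. the head is over the rod with the pin in its keyway (underside less than 80 mm above the bench, on the rod's axis within 4 mm, square within 0.1 rad) (z of press_head in the frame of press_stand below 0.08 m and horizontal distance between press_head and press_stand below 0.004 m and angle between press_head's own z axis and vertical below 0.1 rad), for 0.1 s.
2. the head is pressed down until its hub is below the pin (underside less than 41.5 mm above the bench) (z of press_head in the frame of press_stand below 0.0415 m), for 0.1 s.
At the end, for the whole second after the job is handed in: The head is at rest on the rod (axis within 4 mm, square within 0.08 rad), held down by the pin in its groove: underside 42.5 to 45.8 mm above the bench (z of press_head in the frame of press_stand between 0.0425 and 0.0458 m and horizontal distance between press_head and press_stand below 0.004 m and angle between press_head's own z axis and vertical below 0.08 rad and linear speed of press_head below 0.01 m/s and angular speed of press_head below 0.1 rad/s); the robot touches nothing.
It fails at once if the head is forced against the stand (contact forces add up to over 40 N) (contact force between press_head and press_stand above 40 N).
It fails at once if the head topples (over 0.35 rad from upright) (angle between press_head's own z axis and vertical above 0.35 rad).
It fails at once if a bystander is moved more than 25 mm (distance of any of vial_rack, amber_bottle, septa_tin, beaker, adapter_box, screwdriver, ferrule_jar from where it was at the start of the episode above 0.025 m).
It also fails if it takes over 72 s, if anything falls off the work surface, if the arm or the gripper's body presses on something with over 40 N, if the wrist force passes 120 N, or if a joint passes its speed limit or range.

## Robot

A 6-joint arm with a two-finger parallel gripper is mounted at the origin on a cart in front of the work surface, level with it; the furniture and walls round the work are solid. World frame = base frame: x ahead of the robot, y to its left, z up, the work surface at z = 0. Lengths are in mm, angles in degrees, forces in N, time in s.
With the tool pointing down it reaches from about 350 to 850 mm from the base axis. Payload 8.1 kg.
Tool frame: the origin (TCP) lies at the very end of the fingers, on their centre line; the grasp point (between the pads) lies 19 mm behind it (pinch_z is the z of the grasp point in the tool frame, in mm); z points along the fingers, y is the direction in which the jaws open and shut (so a half turn about z gives the same grasp; the last joint's range is limited). The gripper opens to 85 mm and grips with 20 to 120 N. Pads are 22 mm wide; open, the fingers measure 114 mm over their backs; the gripper's body (76 mm by 85 mm) begins 54 mm behind the grasp point. The pads swing forward as they close: fully open they stand 13 mm farther back than shut.
Start: joints at [-4.893, 7.471, 85.268, -0, 87.261, -4.893], TCP at [600.004, 0.022, 231.292] pointing down, gripper open.
Joint ranges: [-169.43, 169.43], [-51.17, 129.36], [1.28, 143.12], [-76.62, 256.62], [0, 156.53], [-152.29, 152.29]. Speed limits (degrees/s): [136.94, 136.94, 159.86, 180, 180, 180].

## Interface

Orientations are given as [roll, pitch, yaw] about the fixed x, y, z axes, in that order (R = Rz(yaw) Ry(pitch) Rx(roll)).
In Python, from bench import * gives the robot as it stands.
- The arm moves only by the shell command python3 -m creep 'ROWS' [FORCE]. ROWS is a JSON object of lists of equal length, an entry for each row: "translation": the shift along the tool's x, y, z in mm, a list of three; "rotation": the turn, a rotation vector about the tool's x, y, z in rad, a list of three; "claw": the finger opening in mm, from 0 to 85.4. In form: {"translation": [[dx, dy, dz], ...], "rotation": [[ax, ay, az], ...], "claw": [claw, ...]}. A call has 1 to 10 rows; each row shifts and turns the commanded pose from where the row before left it, along the tool's axes as they then stand; what a row does not reach is not made up. A row lasts 1/10 s, in which the tool goes at most 50 mm and 8.59 degrees, less where a joint would pass 70% of its speed; a pose out of reach is approached as far as the arm can. A call is refused whole if a number of a shift passes 50 or a number of a turn 0.15, either way. A call with a gripper value outside its range is refused whole. The fingers move at their own pace and stop on an object; FORCE is the grip in N (left out, the last holds). Time passes only in rows, so rows that do not move let the fingers close. It gives the time, the measured TCP pose, the force and the opening at its end, in the units of the state.
- sense(): the state, without advancing time (a new reading comes with each control period).
- snapshot(name): name is "scene" or "side" or "wrist"; returns a dict with "frame" (400x640x3 uint8, red, green, blue), "intrinsics" (3x3 intrinsics, pixels), "dist" ([k1, k2, p1, p2, k3] as OpenCV has them; the pictures are not rectified), "extrinsics" (4x4, takes a point from camera to world coordinates). Camera axes: x right, y up, looking along -z (the intrinsics and any distortion apply to the point x, -y, -z); pixel columns grow to the right and rows downward; lengths in mm; the calibration is good to about 2 mm. A picture is of the moment at which its call begins. There is no depth.
- hand_in(): hands the job in, once; it reports no verdict.
The state is a dict: "time": time; "joint_pos": joint angles; "qd": joint speeds; "joint_efforts": joint torques, N m; "tool_pos": TCP position; "tcp_rot": TCP orientation; "ft_force": force on the tool from outside, world axes, zero at the start; "wrist_torque": the same for the moment, N m; "finger_gap": finger opening in mm.
Only numpy, scipy, OpenCV 4.12 (cv2) and the standard library are available. Lean on these libraries where they do the work, as an engineer would, in place of code of your own. Each camera call takes 0.05 s, during which the arm holds its last target.

## Working session

There is one attempt and no reset: what is moved stays moved. The work goes in short steps, Python scripts to look and compute and a shell command to move; the robot and the scene stay as the last step left them, time stands still between calls to the robot, and variables do not carry over. Pictures are saved under pics/ and viewed, and the job is handed in when it is done.

```bash
ls; mkdir -p pics; python3 - <<'E'
from bench import *
import cv2
s=sense();print(s)
for n in ["scene","side","wrist"]:
    d=snapshot(n);cv2.imwrite(f"pics/{n}0.png",d["frame"][:,:,::-1]);print(n,d["intrinsics"],d["dist"],d["extrinsics"])
E
```

```text
pics
{'time': 0.0, 'joint_pos': array([-4.89239221e+00,  7.51544657e+00,  8.53301755e+01, -9.03340045e-04,
        8.72613598e+01, -4.89292126e+00]), 'qd': array([-1.02785492e-02,  2.48774477e-02, -4.16085500e-05, -8.11811815e-02,
       -1.79259862e-02, -6.48983158e-02]), 'joint_efforts': array([-1.90700346e-03, -5.69404185e+01, -5.00557995e+01, -2.19391650e-04,
        1.44415747e-02,  7.24149572e-05]), 'tool_pos': array([5.99444267e+02, 7.11336710e-02, 2.30232315e+02]), 'tcp_rot': array([-1.79893331e+02, -8.22594855e-03,  9.00005654e+01]), 'ft_force': array([-0.71322943, -0.81780921,  0.89403459]), 'wrist_torque': array([ 0.00839349,  0.00985507, -0.02505429]), 'finger_gap': 85.54899247964538}
scene [[489.31215961   0.         320.05386644]
 [  0.         489.31215961 206.55474583]
 [  0.           0.           1.        ]] [0.00311119 0.         0.         0.         0.        ] [[-4.79915037e-01  3.42105452e-01 -8.07864727e-01 -7.27246766e+02]
 [-8.77256285e-01 -1.97779109e-01  4.37384081e-01  6.38857575e+02]
 [-1.01472871e-02  9.18611607e-01  3.95031327e-01  7.08118467e+02]
 [ 
[... 286 characters left out ...]
71e-01  4.11938765e-01  1.10801601e+03]
 [ 7.47885534e-01  5.55211546e-01 -3.63878230e-01 -5.37430530e+02]
 [-1.57568373e-03  5.49634815e-01  8.35403547e-01  1.22761639e+03]
 [ 0.00000000e+00  0.00000000e+00  0.00000000e+00  1.00000000e+00]]
wrist [[288.06037963   0.         317.29904003]
 [  0.         288.06037963 199.40930267]
 [  0.           0.           1.        ]] [0.01700178 0.         0.         0.         0.        ] [[ 9.99999443e-01  7.52484708e-05  1.05302077e-03  6.00082201e+02]
 [-3.75146159e-04  9.57684094e-01  2.87821186e-01  7.21926433e+01]
 [-9.86803139e-04 -2.87821420e-01  9.57683589e-01  3.73333834e+02]
 [ 0.00000000e+00  0.00000000e+00  0.00000000e+00  1.00000000e+00]]
```

View pics/scene0.png

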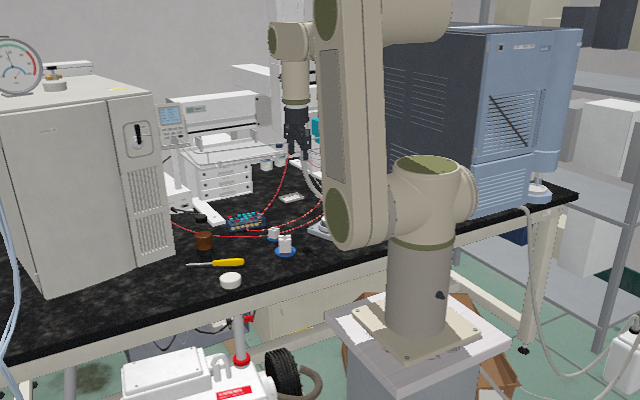

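View pics/side0.png

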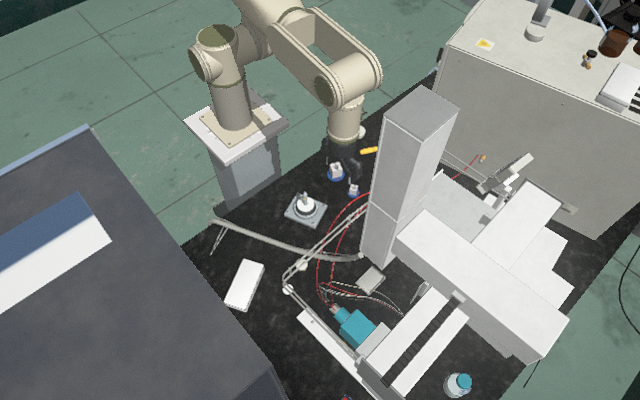

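View pics/wrist0.png

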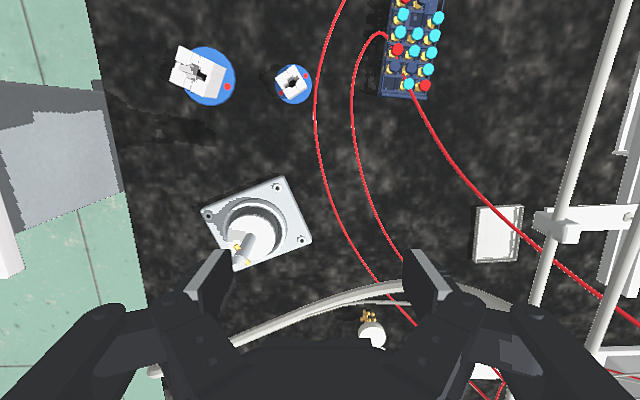

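```bash
cat > h.py <<'E'
from bench import *
import cv2, numpy as np
def snap(n,f=None):
    d=snapshot(n)
    if f: cv2.imwrite(f"pics/{f}.png",d["frame"][:,:,::-1])
    return d
def ray(d,p):
    u=cv2.undistortPoints(np.array([[p]],float),np.array(d["intrinsics"]),np.array(d["dist"]))[0,0]
    E=np.array(d["extrinsics"]); v=E[:3,:3]@np.array([u[0],-u[1],-1]); return E[:3,3],v
def onz(d,p,z):
    o,v=ray(d,p); return o+v*(z-o[2])/v[2]
def proj(d,P):
    E=np.array(d["extrinsics"]);q=E[:3,:3].T@(np.array(P,float)-E[:3,3])
    return cv2.projectPoints(np.array([[q[0],-q[1],-q[2]]]),np.zeros(3),np.zeros(3),np.array(d["intrinsics"]),np.array(d["dist"]))[0][0,0]
def mask(d,lo,hi):
    return cv2.inRange(cv2.cvtColor(d["frame"],cv2.COLOR_RGB2HSV),lo,hi)
def crop(d,f,x0,x1,y0,y1,s):
    cv2.imwrite(f"pics/{f}.png",cv2.resize(d["frame"][y0:y1,x0:x1,::-1],None,fx=s,fy=s,interpolation=cv2.INTER_CUBIC))
E
python3 - <<'E'
from h import *
d=snap("wrist")
m=mask(d,(105,120,60),(125,255,255))
n,l,st,c=cv2.connectedComponentsWithStats(m)
for i in range(1,n):
    if st[i,4]>100:
        x,y,w,h,a=st[i]; pts=np.argwhere(l==i)[:,::-1]
        W=np.array([onz(d,p,8) for p in pts]); 
        (cx,cy),r=cv2.minEnclosingCircle(W[:,:2].astype(np.float32)); print(st[i],(cx,cy),2*r)
r=mask(d,(0,150,120),(6,255,255)); n,l,st,c=cv2.connectedComponentsWithStats(r)
for i in range(1,n):
    if 4<st[i,4]<100: print(c[i],st[i,4],onz(d,c[i],8))
crop(d,"w0a",150,350,30,180,4);crop(d,"w0b",190,330,170,280,5)
s=snap("side");crop(s,"s0b",270,380,140,240,6)
s=snap("scene");crop(s,"c0b",170,330,200,300,5)
E
```

```text
[ 184   46   52   60 1006] (471.35015869140625, 112.38333129882812) 64.88619232177734
[275  64  37  40 454] (571.0253295898438, 104.409423828125) 44.20841979980469
[406.6   1. ] 5 [697.11722603 187.89586134   8.        ]
[397.03174603  48.71428571] 63 [690.67029784 141.52218254   8.        ]
[305.   75.2] 10 [585.47832744 114.03367683   8.        ]
[422.55555556  83.07407407] 27 [723.62418791 105.16306738   8.        ]
[428.8  85.5] 10 [731.24022401 102.47626442   8.        ]
[226.83333333  86.25      ] 24 [493.05070238 101.8646334    8.        ]
[423.16666667  89.5       ] 6 [725.11494376  98.11302505   8.        ]
[280.2  92.5] 10 [555.73918849  95.10016644   8.        ]
[503.5 220.5] 6 [850.07456189 -67.29422105   8.        ]
[497.4 397. ] 5 [ 894.76264158 -375.74540082    8.        ]
```

View pics/w0a.png

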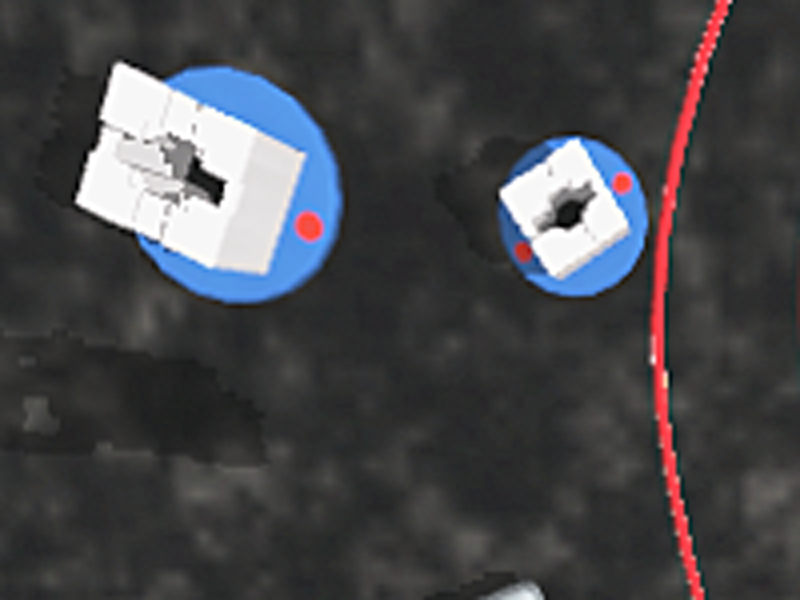

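View pics/w0b.png

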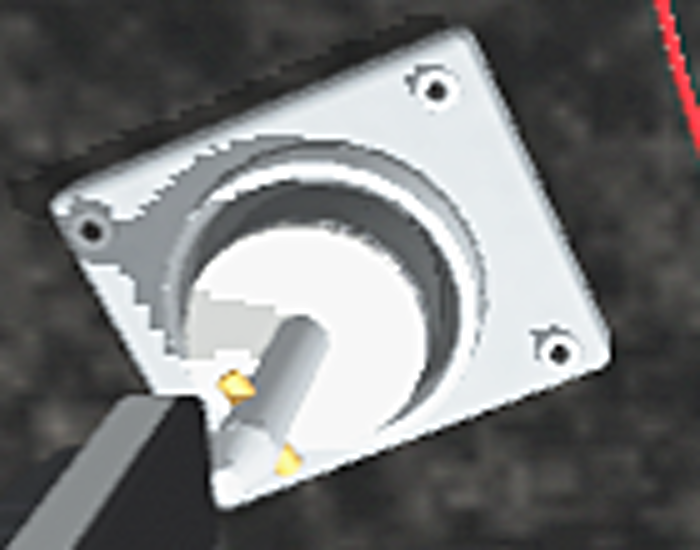

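View pics/s0b.png

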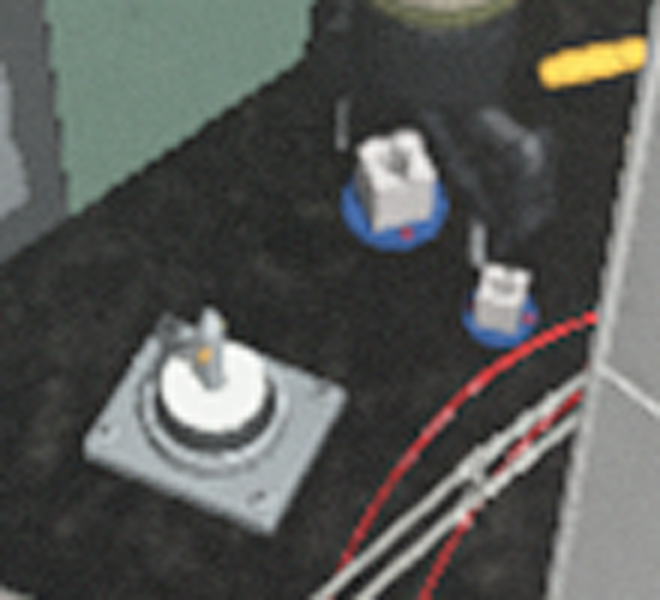

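View pics/c0b.png

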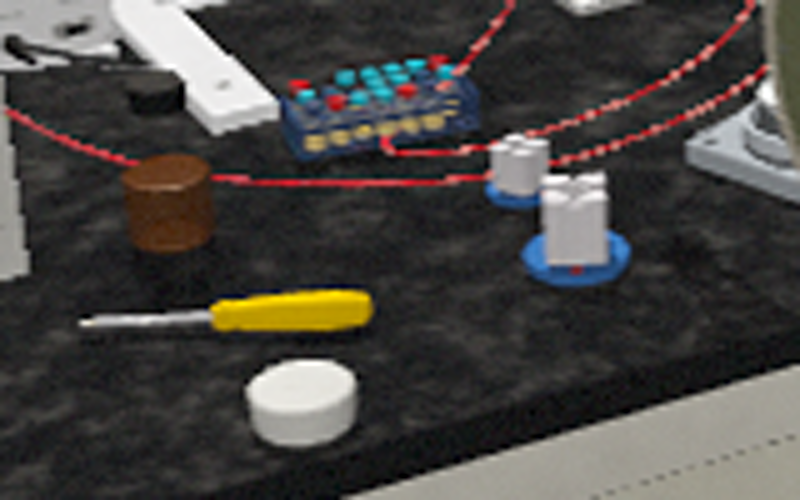

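```bash
python3 - <<'E'
from h import *
d=snap("wrist")
a=onz(d,(237.2,247.2),94);b=onz(d,(247.6,262.2),94);print("pin",a,b,np.linalg.norm(a-b),np.degrees(np.arctan2(*(a-b)[1::-1])))
print("rodtop",onz(d,(190+230/5,170+490/5),120))
# base corners at z18
for p in [(465,28),(55,200),(608,360)]: print("corner",onz(d,(190+p[0]/5,170+p[1]/5),18)[:2])
print("cup?",onz(d,(190+320/5,170+330/5),52))
# hub top corners
for p in [(118,62),(250,127),(214,268),(77,205)]: print("hub",onz(d,(150+p[0]/4,30+p[1]/4),50)[:2])
s=snap("side")
for p in [(208,318),(205,355)]: 
  print("side",onz(s,(270+p[0]/6,140+p[1]/6),120 if p[1]==318 else 94))
for p in [(395,140),]: print(onz(s,(270+p[0]/6,140+p[1]/6+4),50))
E
```

```text
pin [514.83392098 -65.1362269   94.        ] [524.67231782 -83.00344358  94.        ] 20.396849863177845 118.83892106425992
rodtop [519.81066225 -74.95790903 120.        ]
corner [557.07829163  -3.51841094]
corner [448.92872126 -49.15096398]
corner [592.5162373  -94.84508508]
cup? [523.50441528 -70.87572577  52.        ]
hub [461.91176299 136.24453274]
hub [493.26064433 121.64061666]
hub [480.07452623  87.79669164]
hub [446.52233748 102.99884172]
side [520.99922357 -71.6868544  120.        ]
side [524.56708117 -77.80528097  94.        ]
[473.95024281 113.01663572  50.        ]
```

```bash
python3 -m creep '{"translation":[[-15,-10,5],[-15,-10,5],[-15,-10,5],[-15,-10,5],[-15,-10,5],[-15,-10,5],[-15,-10,5],[-15,-10,5],[0,0,0],[0,0,0]],"rotation":[[0,0,0],[0,0,0],[0,0,0],[0,0,0],[0,0,0],[0,0,0],[0,0,0],[0,0,0],[0,0,0],[0,0,0]],"claw":[80,80,80,80,80,80,80,80,80,80]}' 40
python3 - <<'E'
from h import *
d=snap("wrist","w1");P=proj(d,(520.5,-72.8,94));print(P,d["extrinsics"][:,3]);x,y=map(int,P)
crop(d,"w1a",x-50,x+50,max(y-50,0),max(y-50,0)+100,6)
E
```

```text
time: 1.4
tool_pos: [520.1, -120.0, 191.5]
tcp_rot: [180.0, -0.0, 89.9]
ft_force: [-0.6, 0.3, 0.8]
finger_gap: 79.8
[317.10712022 144.423868  ] [520.45354733 -47.86640772 334.45640577   1.        ]
```

View pics/w1a.png

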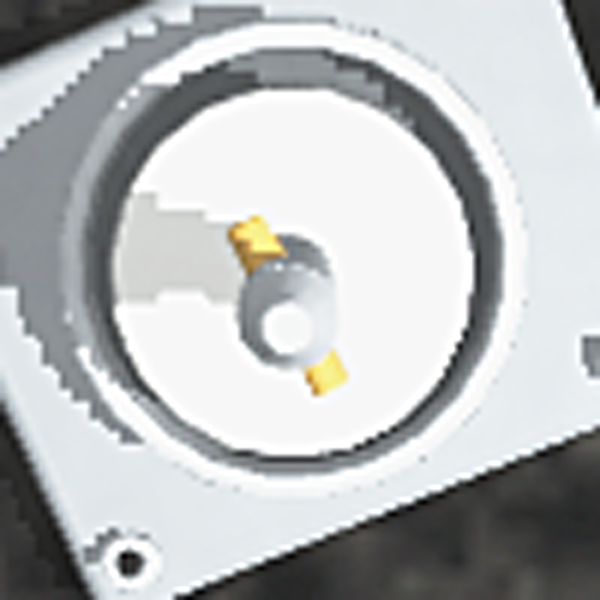

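```bash
python3 - <<'E'
from h import *
d=snap("wrist")
m=mask(d,(14,110,100),(35,255,255));m[:100]=0;m[200:]=0;m[:,:260]=0;m[:,380:]=0
pts=np.argwhere(m)[:,::-1].astype(float)
W=np.array([onz(d,p,95)[:2] for p in pts]);print(len(W),W.mean(0))
k=W[:,1]>W[:,1].mean();A=W[k];B=W[~k]
print(len(A),A.mean(0),len(B),B.mean(0))
v=A.mean(0)-B.mean(0);print("centroid angle",np.degrees(np.arctan2(v[1],v[0])))
(c,s,a)=cv2.minAreaRect(W.astype(np.float32));print("rect",c,s,a)
R=cv2.fitLine(W.astype(np.float32),cv2.DIST_L2,0,.01,.01).ravel();print(np.degrees(np.arctan2(R[1],R[0])))
print("rod top",onz(d,(267+287/6,94+328/6),120))
E
```

```text
63 [517.35501791 -71.03030948]
40 [513.79469446 -64.6055544 ] 23 [523.54688478 -82.20379659]
centroid angle 118.99333837526693
rect (518.4337158203125, -72.78680419921875) (5.113110542297363, 25.02098274230957) 28.055721282958984
-61.028927
rod top [519.12832238 -72.91895185 120.        ]
```

```bash
python3 -m creep '{"translation":[[10,-3,0],[22,-6,0],[25,-6,0],[25,-6,0],[25,-6,0],[25,-6,0],[25,-6,0],[20,-6,0],[8,-4,0],[0,0,0]],"rotation":[[0,0,0],[0,0,0],[0,0,0],[0,0,0],[0,0,0],[0,0,0],[0,0,0],[0,0,0],[0,0,0],[0,0,0]],"claw":[80,80,80,80,80,80,80,80,80,80]}' 40
python3 - <<'E'
from h import *
d=snap("wrist","w2");P=proj(d,(471,112,50));print(P,d["extrinsics"][:,3]);x,y=map(int,P)
crop(d,"w2a",x-50,x+50,y-50,y+50,6);print(x-50,y-50)
m=mask(d,(105,120,60),(125,255,255))
n,l,st,c=cv2.connectedComponentsWithStats(m)
for i in range(1,n):
    if st[i,4]>200:
        pts=np.argwhere(l==i)[:,::-1];W=np.array([onz(d,p,8)[:2] for p in pts])
        print(cv2.minEnclosingCircle(W.astype(np.float32)))
r=mask(d,(0,150,120),(6,255,255)); n,l,st,c=cv2.connectedComponentsWithStats(r)
for i in range(1,n):
    if 4<st[i,4]<100: print(c[i],st[i,4],onz(d,c[i],8))
E
```

```text
time: 2.5
tool_pos: [470.6, 66.4, 191.5]
tcp_rot: [180.0, -0.0, 90.1]
ft_force: [-0.5, -0.8, 0.6]
finger_gap: 79.9
[317.28313024 141.28637368] [470.70369107 138.5318093  334.44729672   1.        ]
267 91
((470.0820617675781, 112.56629180908203), 32.03310012817383)
((569.3331909179688, 105.16324615478516), 21.941999435424805)
[550.30927835  61.03092784] 97 [708.94288633 188.49947527   8.        ]
[533.26086957 115.02173913] 92 [703.71986926 135.81938171   8.        ]
[295.23333333 127.06666667] 30 [446.77696385 123.38687393   8.        ]
[336.93103448 146.89655172] 29 [493.08760288 101.93920857   8.        ]
[558.46590909 151.        ] 88 [739.85016981  97.26825215   8.        ]
[392.15384615 152.76923077] 13 [555.4494563   95.46307289   8.        ]
[469.2 237. ] 5 [657.53773857  -7.34495519   8.        ]
[625. 267.] 9 [855.47456148 -46.93547254   8.        ]
```

View pics/w2a.png

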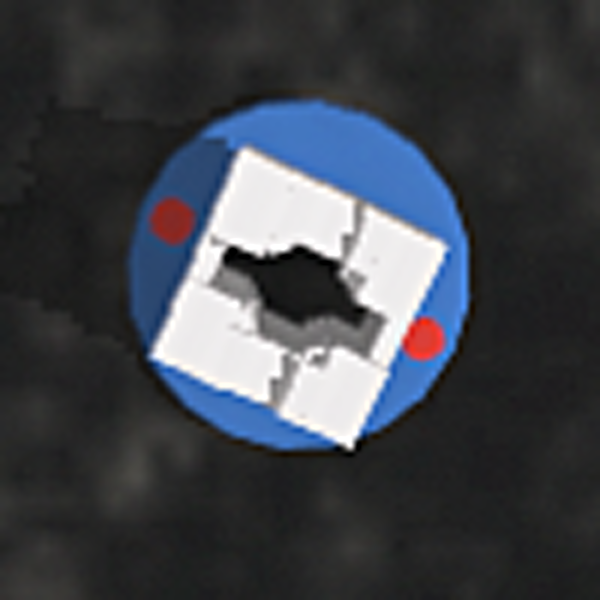

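```bash
python3 -m creep '{"translation":[[10,0,15],[15,0,25],[14,0,25],[8,-1,20],[0,0,15],[0,0,0],[0,0,0],[0,0,0],[0,0,0],[0,0,0]],"rotation":[[0,0,0],[0,0,0],[0,0,0],[0,0,0],[0,0,0],[0,0,0.145],[0,0,0.145],[0,0,0.145],[0,0,0],[0,0,0]],"claw":[80,80,80,80,80,80,80,80,80,80]}' 40
python3 - <<'E'
from h import *
for i in range(4):
  s=sense();print(s["tool_pos"],s["tcp_rot"])
  d=snap("wrist","w3")
E
```

```text
time: 3.55
tool_pos: [469.7, 111.8, 90.4]
tcp_rot: [-180.0, 0.0, 65.3]
ft_force: [-0.4, 0.3, 0.7]
finger_gap: 80.3
[469.73004041 111.75778452  90.44099502] [-1.79952498e+02  2.73673229e-02  6.52839875e+01]
[469.84003894 111.80684538  90.68129674] [-1.79969086e+02  1.77088201e-02  6.52779522e+01]
[469.88481109 111.85353393  90.83608012] [-1.79977068e+02  1.37580573e-02  6.52445618e+01]
[469.9369096  111.89708805  90.99853959] [-1.79985437e+02  9.66962460e-03  6.52117965e+01]
```

View pics/w3.png

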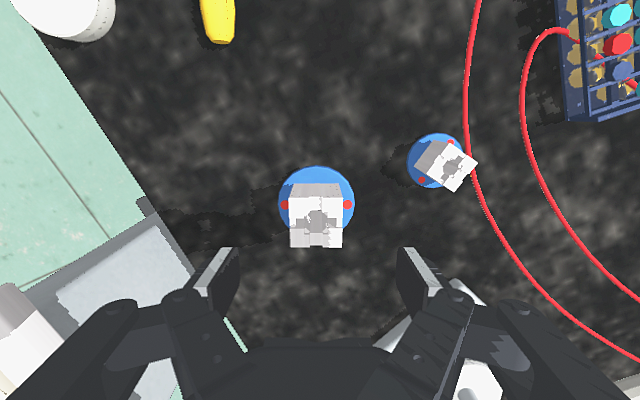

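```bash
python3 -m creep '{"translation":[[0.5,0,12],[0,0,16],[0,0,16],[0,0,14],[0,0,10],[0,0,5],[0,0,0],[0,0,0],[0,0,0],[0,0,0]],"rotation":[[0,0,0],[0,0,0],[0,0,0],[0,0,0],[0,0,0],[0,0,0],[0,0,0],[0,0,0],[0,0,0],[0,0,0]],"claw":[80,80,80,80,80,80,80,80,80,80]}' 40
python3 -m creep '{"translation":[[0,0,0],[0,0,0],[0,0,0],[0,0,0],[0,0,0],[0,0,0],[0,0,0],[0,0,0],[0,0,0],[0,0,0]],"rotation":[[0,0,0],[0,0,0],[0,0,0],[0,0,0],[0,0,0],[0,0,0],[0,0,0],[0,0,0],[0,0,0],[0,0,0]],"claw":[60,45,30,30,30,30,30,30,30,30]}' 40
python3 - <<'E'
from h import *
d=snap("wrist","w4");s=snap("scene");crop(s,"c4",230,330,210,270,7);print(sense())
E
```

```text
time: 4.75
tool_pos: [470.8, 112.6, 19.0]
tcp_rot: [179.9, -0.0, 65.1]
ft_force: [0.6, -0.6, -0.2]
finger_gap: 80.5
time: 5.75
tool_pos: [470.4, 112.5, 18.5]
tcp_rot: [180.0, -0.0, 65.1]
ft_force: [-0.6, 0.2, 5.2]
finger_gap: 35.2
{'time': 5.85, 'joint_pos': array([7.37562689e+00, 2.18650360e+00, 1.14507294e+02, 2.09711083e-03,
       6.32873235e+01, 3.22962378e+01]), 'qd': array([-0.03789459,  0.01080095,  0.11152954, -0.01737967,  0.03561648,
        0.02576311]), 'joint_efforts': array([-2.37588789e-01, -4.22748971e+01, -4.06173813e+01, -1.55217829e-01,
       -3.31835495e-01, -1.16634237e-03]), 'tool_pos': array([470.39510041, 112.52938786,  18.49699926]), 'tcp_rot': array([ 1.79985043e+02, -1.16704494e-02,  6.50784483e+01]), 'ft_force': array([-0.72078257,  0.12882956,  5.26894365]), 'wrist_torque': array([0.06217463, 0.20241734, 0.07152553]), 'finger_gap': 35.35635312988965}
```

View pics/w4.png

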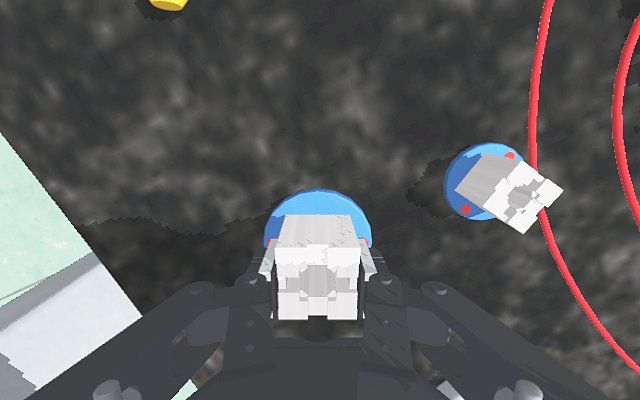

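View pics/c4.png

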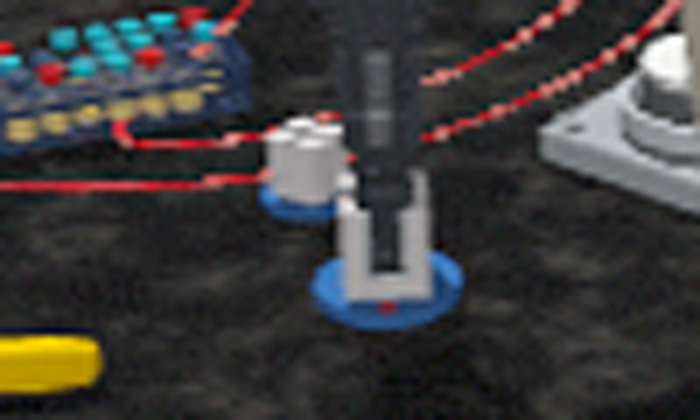

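```bash
python3 -m creep '{"translation":[[0,0,-5],[0,0,-12],[0,0,-20],[0,0,-24],[0,0,-24],[0,0,-24],[0,0,-20],[0,0,-12],[0,0,-4],[0,0,0]],"rotation":[[0,0,0],[0,0,0],[0,0,0],[0,0,0],[0,0,0],[0,0,0],[0,0,0],[0,0,0],[0,0,0],[0,0,0]],"claw":[30,30,30,30,30,30,30,30,30,30]}' 50
python3 -m creep '{"translation":[[-5,4,0],[-14,12,0],[-22,18,0],[-25,21,0],[-25,21,0],[-25,21,0],[-20,16,0],[-9,7,0],[-2.7,2.4,0],[0,0,0]],"rotation":[[0,0,0],[0,0,0],[0,0,0],[0,0,0],[0,0,0],[0,0,0],[0,0,0],[0,0,0],[0,0,0],[0,0,0]],"claw":[30,30,30,30,30,30,30,30,30,30]}'
python3 -m creep '{"translation":[[0,0,0],[0,0,0],[0,0,0],[0,0,0],[0,0,0],[0,0,0],[0,0,0],[0,0,0],[0,0,0]],"rotation":[[0,0,0.08],[0,0,0.12],[0,0,0.13],[0,0,0.13],[0,0,0.1],[0,0,0.074],[0,0,0],[0,0,0],[0,0,0]],"claw":[30,30,30,30,30,30,30,30,30]}'
python3 - <<'E'
from h import *
d=snap("wrist","w5");s=snap("side");crop(s,"s5",270,370,100,200,6);print({k:sense()[k] for k in("tool_pos","tcp_rot","ft_force","wrist_torque","finger_gap","joint_pos")})
s=snap("scene","c5")
E
```

```text
time: 6.85
tool_pos: [470.2, 112.5, 163.4]
tcp_rot: [180.0, -0.0, 65.1]
ft_force: [-0.1, 0.0, -2.3]
finger_gap: 35.5
time: 7.85
tool_pos: [518.5, -72.9, 162.5]
tcp_rot: [-179.9, -0.0, 65.0]
ft_force: [0.3, 0.5, -2.3]
finger_gap: 35.7
time: 8.75
tool_pos: [518.9, -72.5, 163.2]
tcp_rot: [-180.0, 0.0, 28.9]
ft_force: [-0.7, 0.9, -1.6]
finger_gap: 35.4
{'tool_pos': array([518.93777318, -72.79416358, 163.2529601 ]), 'tcp_rot': array([-1.79996117e+02,  1.27239614e-03,  2.88339247e+01]), 'ft_force': array([-0.42092187,  0.94454725, -2.88220073]), 'wrist_torque': array([ 0.05074267,  0.00344669, -0.00554872]), 'finger_gap': 35.19937751687588, 'joint_pos': array([-1.35935999e+01, -1.88122730e+00,  1.02115899e+02,  2.04008867e-03,
        7.97688870e+01,  4.75721130e+01])}
```

View pics/w5.png

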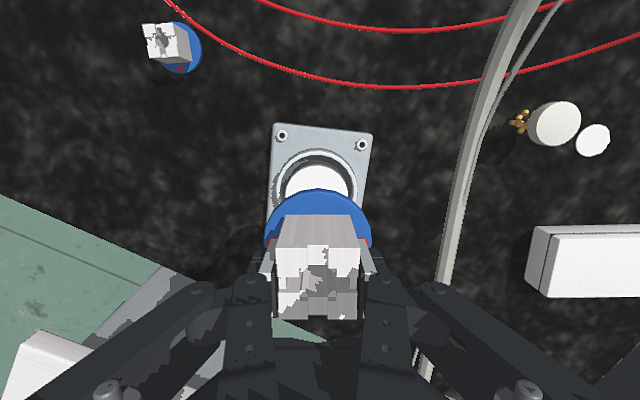

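View pics/s5.png

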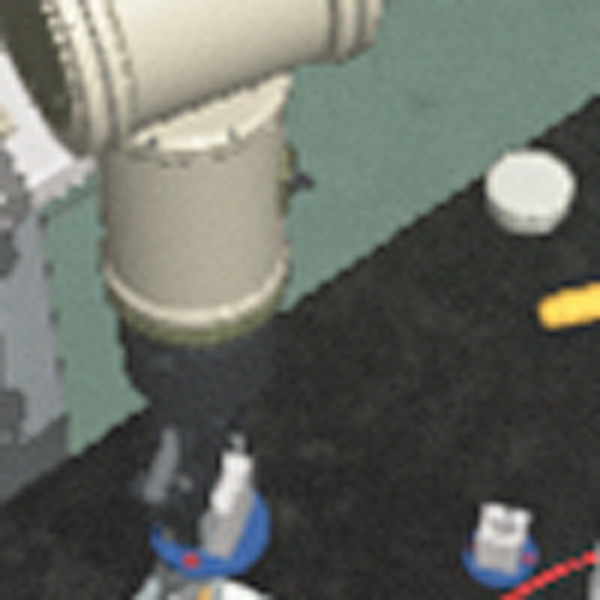

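View pics/c5.png

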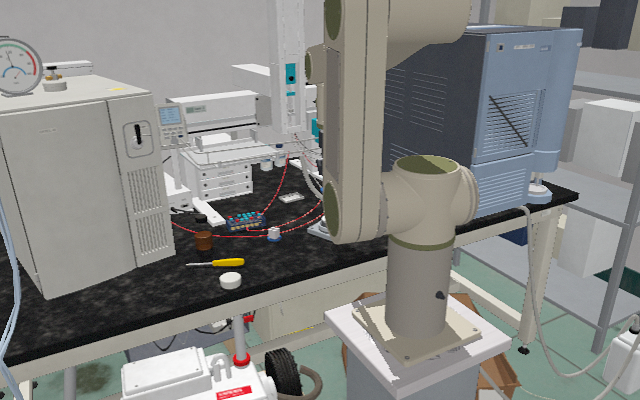

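```bash
python3 -m creep '{"translation":[[0,0,4],[0,0,6],[0,0,6],[0,0,4],[0,0,2],[0,0,2],[0,0,2],[0,0,2],[0,0,0]],"rotation":[[0,0,0],[0,0,0],[0,0,0],[0,0,0],[0,0,0],[0,0,0],[0,0,0],[0,0,0],[0,0,0]],"claw":[30,30,30,30,30,30,30,30,30]}'
python3 -m creep '{"translation":[[0,0,1.5],[0,0,1.5],[0,0,1.5],[0,0,0],[0,0,0]],"rotation":[[0,0,0],[0,0,0],[0,0,0],[0,0,0],[0,0,0]],"claw":[30,30,30,30,30]}'
python3 - <<'E'
from h import *
s=snap("side");crop(s,"s6",270,370,120,220,6)
E
```

```text
time: 9.8
tool_pos: [518.9, -73.0, 135.1]
tcp_rot: [-180.0, 0.0, 28.8]
ft_force: [-0.2, 0.2, -1.5]
finger_gap: 35.1
time: 10.3
tool_pos: [518.9, -73.0, 130.7]
tcp_rot: [-180.0, 0.0, 28.7]
ft_force: [-0.3, -0.3, -2.8]
finger_gap: 35.5
```

View pics/s6.png

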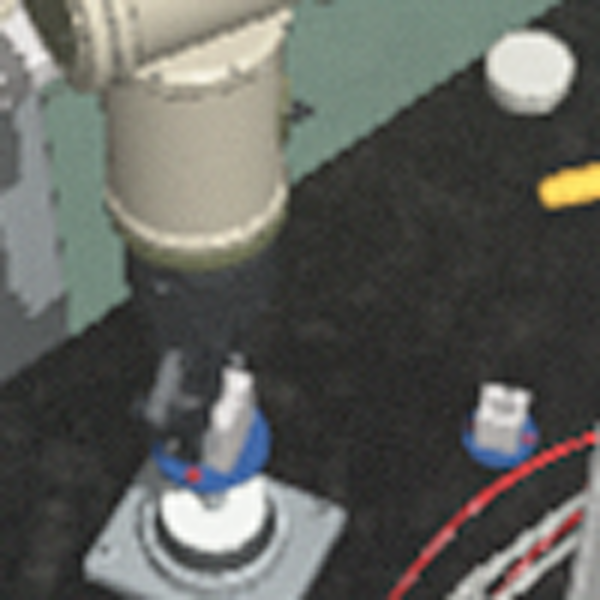

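```bash
Z='[[0,0,0],[0,0,0],[0,0,0],[0,0,0],[0,0,0],[0,0,0]]'
python3 -m creep '{"translation":[[0,0,1.5],[0,0,1],[0,0,1],[0,0,1],[0,0,0],[0,0,0]],"rotation":[[0,0,0],[0,0,0],[0,0,0],[0,0,0],[0,0,0],[0,0,0]],"claw":[30,30,30,30,30,30]}'
python3 -m creep '{"translation":[[0,0,1.5],[0,0,1],[0,0,1],[0,0,1],[0,0,0],[0,0,0]],"rotation":[[0,0,0],[0,0,0],[0,0,0],[0,0,0],[0,0,0],[0,0,0]],"claw":[30,30,30,30,30,30]}'
python3 -c "
from h import *
s=sense();print(s['ft_force'],s['wrist_torque'],s['tool_pos'])"
```

```text
time: 10.95
tool_pos: [518.8, -73.0, 126.1]
tcp_rot: [-180.0, 0.0, 28.8]
ft_force: [-1.0, 0.8, -2.8]
finger_gap: 35.4
time: 11.55
tool_pos: [518.7, -73.0, 121.5]
tcp_rot: [-180.0, 0.0, 28.8]
ft_force: [-2.7, 0.6, -3.3]
finger_gap: 35.1
[-2.73378348  0.61520338 -3.32813219] [ 0.20504448  0.42259292 -0.03808333] [518.72651275 -72.97426319 121.51210582]
```

```bash

python3 -m creep '{"translation":[[-0.7,-0.4,0],[0,0,0],[0,0,0]],"rotation":[[0,0,0],[0,0,0],[0,0,0]],"claw":[30,30,30]}'
python3 -m creep '{"translation":[[0,0,1.2],[0,0,1],[0,0,0],[0,0,0],[0,0,0]],"rotation":[[0,0,0],[0,0,0],[0,0,0],[0,0,0],[0,0,0]],"claw":[30,30,30,30,30]}'
python3 -c "
from h import *
s=sense();print(s['ft_force'],s['wrist_torque'],s['tool_pos'])"
```

```text
time: 11.85
tool_pos: [518.5, -73.2, 122.0]
tcp_rot: [180.0, -0.0, 28.7]
ft_force: [-0.4, -0.1, -1.7]
finger_gap: 35.4
time: 12.35
tool_pos: [518.2, -73.1, 119.6]
tcp_rot: [180.0, -0.0, 28.8]
ft_force: [0.8, 1.0, -3.2]
finger_gap: 35.0
[ 0.79084294  0.99090025 -3.21588619] [ 0.03521663 -0.02162429  0.03217589] [518.24915608 -73.07030583 119.63887899]
```

```bash

python3 -m creep '{"translation":[[0,0,1],[0,0,1],[0,0,1],[0,0,0],[0,0,0]],"rotation":[[0,0,0],[0,0,0],[0,0,0],[0,0,0],[0,0,0]],"claw":[30,30,30,30,30]}'
python3 -m creep '{"translation":[[0,0,1],[0,0,1],[0,0,0],[0,0,0]],"rotation":[[0,0,0],[0,0,0],[0,0,0],[0,0,0]],"claw":[30,30,30,30]}'
python3 -c "
from h import *
s=sense();print(s['ft_force'],s['wrist_torque'],s['tool_pos'])"
```

```text
time: 12.85
tool_pos: [518.1, -73.1, 116.5]
tcp_rot: [-180.0, 0.0, 28.7]
ft_force: [-0.0, 0.5, -1.5]
finger_gap: 35.3
time: 13.25
tool_pos: [518.2, -73.0, 114.5]
tcp_rot: [-180.0, 0.0, 28.8]
ft_force: [-1.0, 0.6, -2.4]
finger_gap: 35.5
[-1.0175176   0.60318809 -2.40061934] [0.00163551 0.01207393 0.02228357] [518.15004683 -73.0130239  114.54447888]
```

```bash

python3 -m creep '{"translation":[[0,0,1],[0,0,1],[0,0,0],[0,0,0]],"rotation":[[0,0,0],[0,0,0],[0,0,0],[0,0,0]],"claw":[30,30,30,30]}'
python3 -m creep '{"translation":[[0,0,1],[0,0,1],[0,0,1],[0,0,0],[0,0,0]],"rotation":[[0,0,0],[0,0,0],[0,0,0],[0,0,0],[0,0,0]],"claw":[30,30,30,30,30]}'
python3 -c "
from h import *
s=sense();print(s['ft_force'],s['wrist_torque'],s['tool_pos'])"
```

```text
time: 13.65
tool_pos: [518.1, -73.0, 112.5]
tcp_rot: [-180.0, 0.0, 28.8]
ft_force: [-0.7, -0.5, -2.2]
finger_gap: 35.6
time: 14.15
tool_pos: [518.1, -73.0, 109.5]
tcp_rot: [-180.0, 0.0, 28.8]
ft_force: [-0.3, -0.1, -3.1]
finger_gap: 35.6
[-0.29111558 -0.06029021 -3.12068813] [ 0.01836716  0.00237249 -0.03050214] [518.12021575 -73.02011405 109.54392688]
```

```bash

python3 -m creep '{"translation":[[0,0,2],[0,0,2.5],[0,0,2.5],[0,0,2.5],[0,0,2.5],[0,0,0]],"rotation":[[0,0,0],[0,0,0],[0,0,0],[0,0,0],[0,0,0],[0,0,0]],"claw":[30,30,30,30,30,30]}'
python3 -m creep '{"translation":[[0,0,2],[0,0,2.5],[0,0,2.5],[0,0,2.5],[0,0,2.5],[0,0,2],[0,0,0],[0,0,0]],"rotation":[[0,0,0],[0,0,0],[0,0,0],[0,0,0],[0,0,0],[0,0,0],[0,0,0],[0,0,0]],"claw":[30,30,30,30,30,30,30,30]}'
python3 - <<'E'
from h import *
s=sense();print(s['ft_force'],s['wrist_torque'],s['tool_pos'])
s=snap("side");crop(s,"s7",270,370,120,220,6)
E
```

```text
time: 14.75
tool_pos: [517.8, -72.9, 97.0]
tcp_rot: [-180.0, 0.0, 28.8]
ft_force: [-0.6, -0.6, -2.6]
finger_gap: 35.5
time: 15.55
tool_pos: [518.2, -73.0, 83.6]
tcp_rot: [-180.0, 0.0, 28.8]
ft_force: [-0.4, 0.1, -1.8]
finger_gap: 35.3
[-0.37896014  0.13885776 -1.80246427] [0.01048    0.01508687 0.01158974] [518.16432591 -73.03212334  83.56011232]
```

View pics/s7.png

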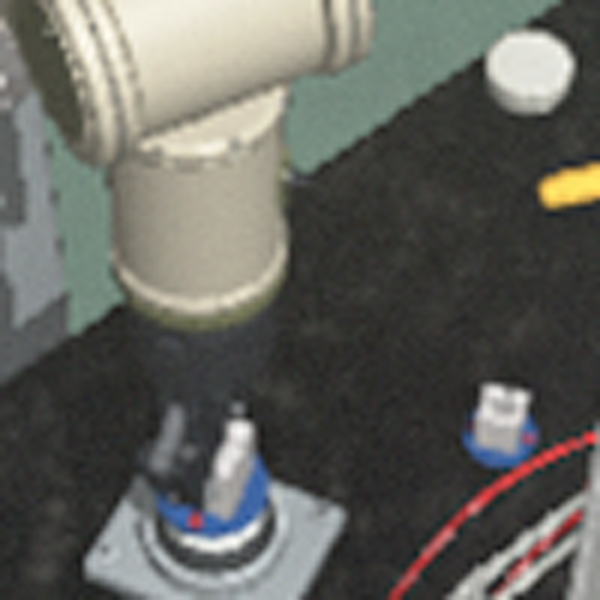

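```bash

python3 -m creep '{"translation":[[0,0,2],[0,0,2.5],[0,0,2.5],[0,0,2],[0,0,1.5],[0,0,1],[0,0,0],[0,0,0]],"rotation":[[0,0,0],[0,0,0],[0,0,0],[0,0,0],[0,0,0],[0,0,0],[0,0,0],[0,0,0]],"claw":[30,30,30,30,30,30,30,30]}'
python3 -m creep '{"translation":[[0,0,0.5],[0,0,0.5],[0,0,0.5],[0,0,0],[0,0,0]],"rotation":[[0,0,0],[0,0,0],[0,0,0],[0,0,0],[0,0,0]],"claw":[30,30,30,30,30]}'
python3 -m creep '{"translation":[[0,0,0.5],[0,0,0.5],[0,0,0.5],[0,0,0],[0,0,0]],"rotation":[[0,0,0],[0,0,0],[0,0,0],[0,0,0],[0,0,0]],"claw":[30,30,30,30,30]}'

```

```text
time: 16.4
tool_pos: [518.2, -73.0, 72.1]
tcp_rot: [180.0, -0.0, 28.8]
ft_force: [0.3, 0.4, -1.6]
finger_gap: 35.4
time: 16.9
tool_pos: [518.2, -73.0, 70.6]
tcp_rot: [-180.0, 0.0, 28.8]
ft_force: [-0.1, 0.4, -1.7]
finger_gap: 35.4
time: 17.4
tool_pos: [518.2, -73.0, 69.1]
tcp_rot: [180.0, -0.0, 28.8]
ft_force: [-1.3, -0.0, -0.0]
finger_gap: 35.5
```

```bash

python3 -m creep '{"translation":[[0,0,1],[0,0,1],[0,0,1],[0,0,1],[0,0,0],[0,0,0]],"rotation":[[0,0,0],[0,0,0],[0,0,0],[0,0,0],[0,0,0],[0,0,0]],"claw":[30,30,30,30,30,30]}' 60
python3 -m creep '{"translation":[[0,0,1],[0,0,1],[0,0,1],[0,0,1],[0,0,0],[0,0,0]],"rotation":[[0,0,0],[0,0,0],[0,0,0],[0,0,0],[0,0,0],[0,0,0]],"claw":[30,30,30,30,30,30]}'
python3 -m creep '{"translation":[[0,0,1],[0,0,1],[0,0,1],[0,0,0.5],[0,0,0],[0,0,0]],"rotation":[[0,0,0],[0,0,0],[0,0,0],[0,0,0],[0,0,0],[0,0,0]],"claw":[30,30,30,30,30,30]}'
python3 - <<'E'
from h import *
s=sense();print(s['ft_force'],s['wrist_torque'],s['tool_pos'])
s=snap("side");crop(s,"s8",270,370,120,220,6)
snap("wrist","w8")
E
```

```text
time: 18.0
tool_pos: [518.3, -73.1, 65.2]
tcp_rot: [180.0, -0.0, 28.8]
ft_force: [-1.5, 0.5, 2.5]
finger_gap: 35.2
time: 18.6
tool_pos: [518.3, -73.1, 61.2]
tcp_rot: [180.0, -0.0, 28.7]
ft_force: [-1.2, 0.3, 4.6]
finger_gap: 35.0
time: 19.2
tool_pos: [518.3, -73.1, 57.9]
tcp_rot: [180.0, -0.0, 28.7]
ft_force: [-2.1, 0.6, 6.2]
finger_gap: 35.4
[-2.11667621  0.6262155   6.21235383] [0.16932703 0.49010295 0.03010101] [518.33834983 -73.0680052   57.91470755]
```

View pics/s8.png

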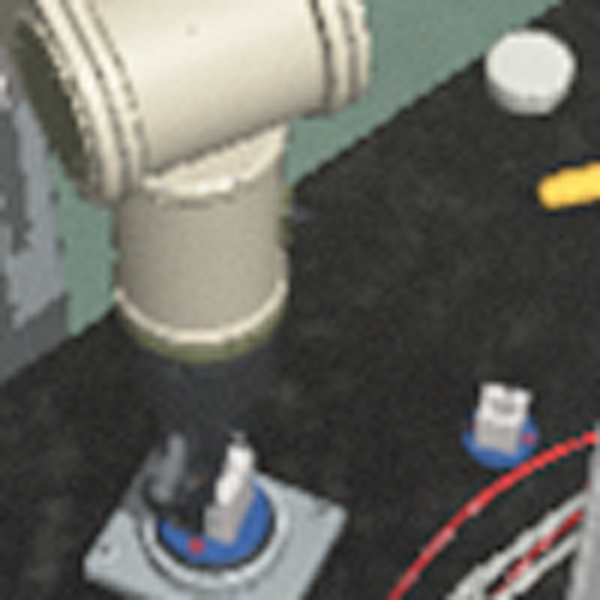

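View pics/w8.png

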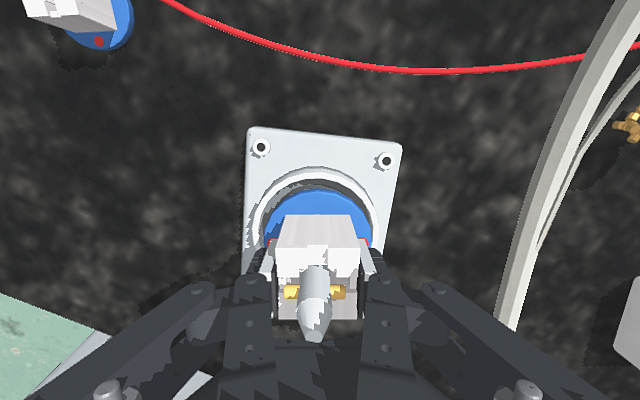

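```bash

python3 -m creep '{"translation":[[-0.3,-0.2,1],[0,0,1],[0,0,0],[0,0,0],[0,0,0]],"rotation":[[0,0,0],[0,0,0],[0,0,0],[0,0,0],[0,0,0]],"claw":[30,30,30,30,30]}'
python3 -m creep '{"translation":[[0,0,0],[0,0,0],[0,0,0],[0,0,0]],"rotation":[[0,0,-0.04],[0,0,-0.04],[0,0,0],[0,0,0]],"claw":[30,30,30,30]}'
python3 - <<'E'
from h import *
s=sense();print(s['ft_force'],s['wrist_torque'],s['tool_pos'])
E
```

```text
time: 19.8
tool_pos: [518.3, -73.1, 56.2]
tcp_rot: [180.0, -0.0, 28.7]
ft_force: [-2.1, 1.0, 7.6]
finger_gap: 35.2
time: 20.2
tool_pos: [518.7, -73.1, 56.4]
tcp_rot: [179.9, -0.1, 33.3]
ft_force: [-1.9, 1.4, 7.7]
finger_gap: 35.0
[-1.93211637  1.36443054  7.70764791] [0.30377186 0.27885302 0.08420153] [518.6614823  -73.05125175  56.38884348]
```

```bash

python3 -m creep '{"translation":[[0,0,0],[0,0,0],[0,0,0],[0,0,0]],"rotation":[[0,0,-0.06],[0,0,-0.08],[0,0,-0.08],[0,0,0]],"claw":[30,30,30,30]}'
python3 - <<'E'
from h import *
s=sense();print(s['ft_force'],s['wrist_torque'],s['tool_pos'],s['tcp_rot'])
E
python3 -m creep '{"translation":[[0,0,0],[0,0,0],[0,0,0],[0,0,0]],"rotation":[[0,0,-0.08],[0,0,-0.08],[0,0,-0.08],[0,0,0]],"claw":[30,30,30,30]}'
python3 - <<'E'
from h import *
s=sense();print(s['ft_force'],s['wrist_torque'],s['tool_pos'],s['tcp_rot'])
snap("wrist","w9")
E
```

```text
time: 20.6
tool_pos: [518.9, -73.0, 56.5]
tcp_rot: [179.9, -0.1, 46.1]
ft_force: [0.2, 1.3, 7.7]
finger_gap: 35.1
[0.19786317 1.32490915 7.67322859] [0.20877056 0.25558036 0.04320946] [518.88600143 -73.01104336  56.51109183] [ 1.79903515e+02 -8.18490413e-02  4.61081561e+01]
time: 21.0
tool_pos: [519.0, -73.0, 56.5]
tcp_rot: [179.9, -0.1, 59.9]
ft_force: [0.4, 1.1, 7.8]
finger_gap: 35.5
[0.3779753  1.14533808 7.79584473] [0.20872175 0.20039511 0.03073279] [518.95344442 -72.98249123  56.54930865] [ 1.79878482e+02 -6.16197385e-02  5.98591858e+01]
```

View pics/w9.png

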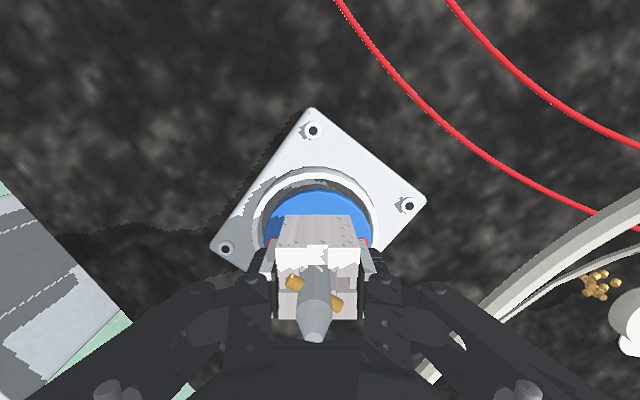

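```bash

python3 -m creep '{"translation":[[0,0,0],[0,0,0],[0,0,0],[0,0,0],[0,0,0],[0,0,0]],"rotation":[[0,0,-0.1],[0,0,-0.1],[0,0,-0.1],[0,0,-0.1],[0,0,-0.1],[0,0,0]],"claw":[30,30,30,30,30,30]}'
python3 - <<'E'
from h import *
s=sense();print(s['ft_force'],s['wrist_torque'],s['tool_pos'],s['tcp_rot'])
E
python3 -m creep '{"translation":[[0,0,0],[0,0,0],[0,0,0],[0,0,0],[0,0,0],[0,0,0],[0,0,0],[0,0,0]],"rotation":[[0,0,-0.1],[0,0,-0.1],[0,0,-0.1],[0,0,-0.1],[0,0,-0.08],[0,0,-0.05],[0,0,0],[0,0,0]],"claw":[30,30,30,30,30,30,30,30]}'
python3 - <<'E'
from h import *
s=sense();print(s['ft_force'],s['wrist_torque'],s['tool_pos'],s['tcp_rot'],s["finger_gap"])
d=snap("wrist","w10");crop(d,"w10a",250,390,220,360,5)
E
```

```text
time: 21.65
tool_pos: [518.8, -73.0, 56.5]
tcp_rot: [179.9, 0.0, 88.5]
ft_force: [-0.8, 0.6, 7.2]
finger_gap: 35.1
[-0.80380007  0.56083882  7.23635158] [0.14452772 0.28744594 0.02746359] [518.82326518 -73.03033812  56.45956085] [1.79880454e+02 6.37457374e-03 8.85477795e+01]
time: 22.45
tool_pos: [518.8, -73.1, 56.5]
tcp_rot: [179.9, 0.1, 118.7]
ft_force: [-0.2, 1.2, 6.3]
finger_gap: 35.0
[-0.24946381  1.17294831  6.33416112] [0.15880203 0.25279697 0.07153962] [518.80841792 -73.11227826  56.4858934 ] [1.79904637e+02 7.42685823e-02 1.18718509e+02] 34.957358044855944
```

View pics/w10a.png

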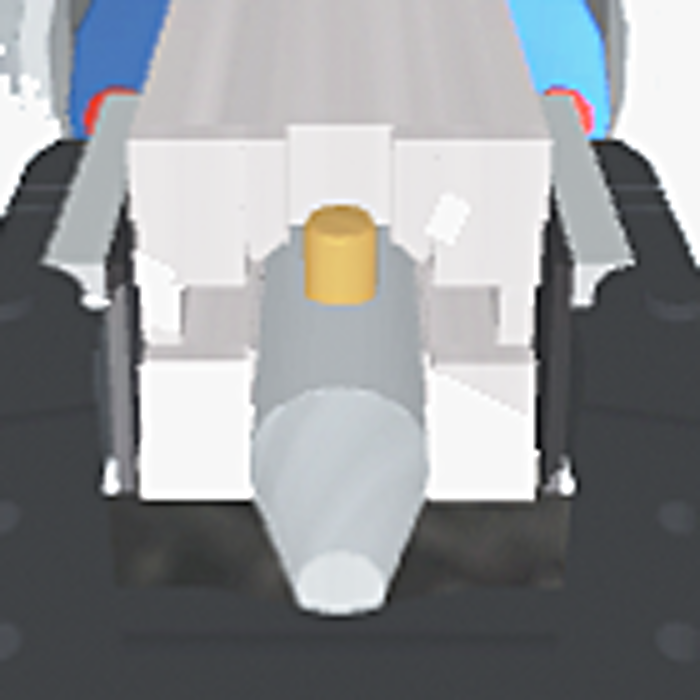

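```bash

python3 -m creep '{"translation":[[0,0,-1],[0,0,-1],[0,0,-1],[0,0,0],[0,0,0]],"rotation":[[0,0,0],[0,0,0],[0,0,0],[0,0,0],[0,0,0]],"claw":[30,30,30,30,30]}'
python3 -m creep '{"translation":[[0,0,-0.5],[0,0,-0.5],[0,0,0],[0,0,0]],"rotation":[[0,0,0],[0,0,0],[0,0,0],[0,0,0]],"claw":[30,30,30,30]}'
python3 - <<'E'
from h import *
s=sense();print(s['ft_force'],s['wrist_torque'],s['tool_pos'],s['tcp_rot'],s["finger_gap"])
d=snap("wrist","w11");crop(d,"w11a",250,390,220,360,5)
E
```

```text
time: 23.0
tool_pos: [518.8, -73.1, 59.3]
tcp_rot: [179.9, 0.1, 118.7]
ft_force: [1.1, 0.9, 5.9]
finger_gap: 35.1
time: 23.4
tool_pos: [518.8, -73.1, 60.3]
tcp_rot: [179.9, 0.1, 118.7]
ft_force: [0.9, 0.2, 5.6]
finger_gap: 34.9
[0.94903682 0.23505546 5.55796132] [0.14495315 0.09011582 0.03352365] [518.79684691 -73.09799787  60.26271872] [1.79901444e+02 7.25654206e-02 1.18707718e+02] 34.924421076885935
```

View pics/w11a.png

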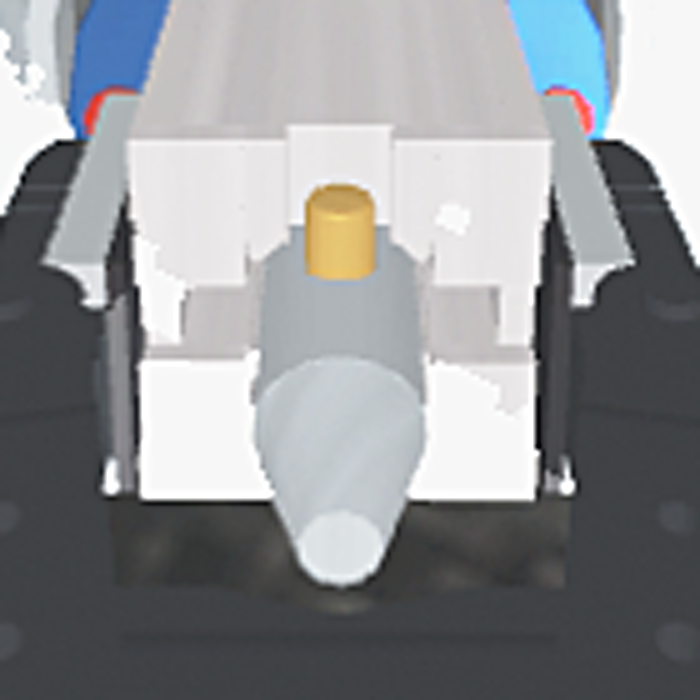

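```bash

for i in 1; do python3 -m creep '{"translation":[[0,0,-0.5],[0,0,0],[0,0,0]],"rotation":[[0,0,0],[0,0,0],[0,0,0]],"claw":[30,30,30]}'
python3 -m creep '{"translation":[[0,0,-0.5],[0,0,0],[0,0,0]],"rotation":[[0,0,0],[0,0,0],[0,0,0]],"claw":[30,30,30]}'; done
python3 - <<'E'
from h import *
s=sense();print(s['ft_force'],s['wrist_torque'],s['tool_pos'])
E
```

```text
time: 23.75
tool_pos: [518.8, -73.1, 60.7]
tcp_rot: [179.9, 0.1, 118.7]
ft_force: [1.3, 1.5, 5.9]
finger_gap: 35.3
time: 24.05
tool_pos: [518.6, -73.1, 61.1]
tcp_rot: [179.9, 0.1, 118.7]
ft_force: [3.1, 0.4, 4.4]
finger_gap: 35.2
[3.12163166 0.39660772 4.42393728] [ 0.1347931  -0.61604226 -0.00749878] [518.64012937 -73.12000312  61.10846016]
```

```bash

python3 -m creep '{"translation":[[0,0,-0.3],[0,0,0],[0,0,0]],"rotation":[[0,0,0],[0,0,0],[0,0,0]],"claw":[30,30,30]}'
python3 - <<'E'
from h import *
s=sense();print(s['ft_force'],s['wrist_torque'],s['tool_pos'])
d=snap("wrist","w12");crop(d,"w12a",250,390,220,360,5)
s=snap("side");crop(s,"s12",270,370,120,220,6)
E
```

```text
time: 24.35
tool_pos: [518.1, -73.1, 61.1]
tcp_rot: [180.0, 0.0, 118.7]
ft_force: [4.2, -0.0, 5.1]
finger_gap: 35.2
[ 4.18859737 -0.02790993  5.08520644] [-8.18616887e-05 -6.73792910e-01 -3.41674798e-02] [518.09351127 -73.14414357  61.08980684]
```

View pics/w12a.png

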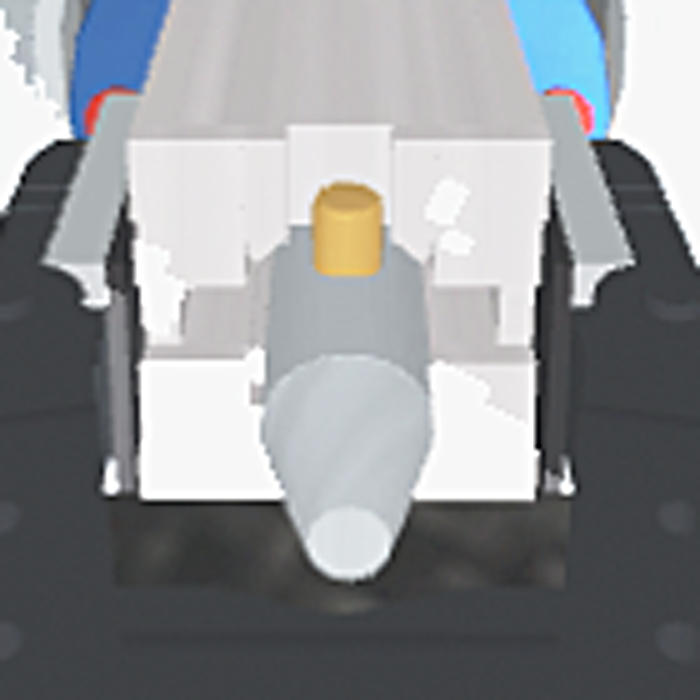

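View pics/s12.png

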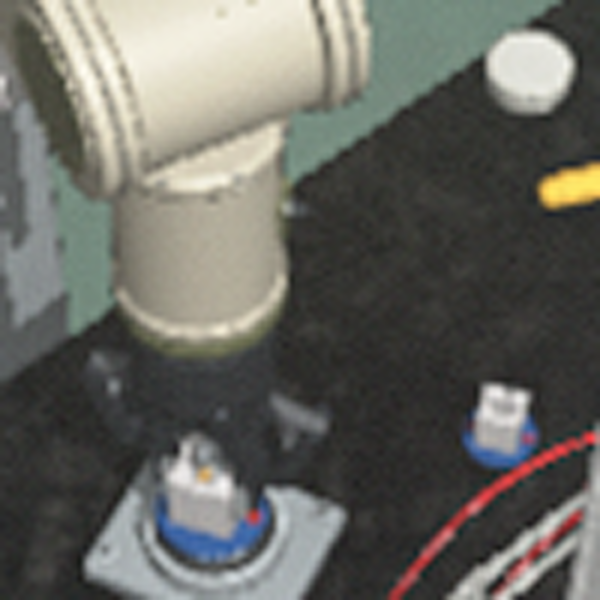

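```bash

python3 -m creep '{"translation":[[-0.3,0.5,0],[0,0,0],[0,0,0],[0,0,0]],"rotation":[[0,0,0],[0,0,0],[0,0,0],[0,0,0]],"claw":[30,30,30,30]}'
python3 -m creep '{"translation":[[0,0,-0.4],[0,0,0],[0,0,0],[0,0,0]],"rotation":[[0,0,0],[0,0,0],[0,0,0],[0,0,0]],"claw":[30,30,30,30]}'
python3 - <<'E'
from h import *
s=sense();print(s['ft_force'],s['wrist_torque'],s['tool_pos'])
d=snap("wrist","w13");crop(d,"w13a",250,390,220,360,5)
E
```

```text
time: 24.85
tool_pos: [518.0, -73.1, 60.7]
tcp_rot: [-180.0, -0.0, 118.7]
ft_force: [2.4, -0.6, 4.7]
finger_gap: 35.1
time: 25.25
tool_pos: [518.0, -73.1, 61.1]
tcp_rot: [-180.0, -0.0, 118.7]
ft_force: [1.0, -1.0, 5.4]
finger_gap: 34.9
[ 1.04750496 -0.99885638  5.36575367] [-0.15621165 -0.23866991 -0.01300994] [518.00792811 -73.09493455  61.09449158]
```

View pics/w13a.png

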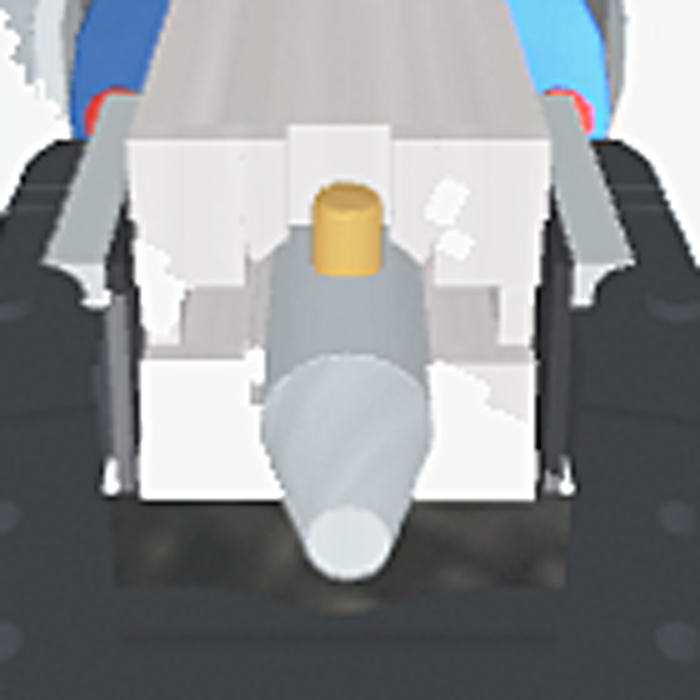

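```bash

python3 -m creep '{"translation":[[0,0,-0.4],[0,0,0],[0,0,0],[0,0,0]],"rotation":[[0,0,0],[0,0,0],[0,0,0],[0,0,0]],"claw":[30,30,30,30]}'
python3 -m creep '{"translation":[[0,0,-0.4],[0,0,0],[0,0,0],[0,0,0]],"rotation":[[0,0,0],[0,0,0],[0,0,0],[0,0,0]],"claw":[30,30,30,30]}'
python3 -m creep '{"translation":[[0,0,-0.4],[0,0,0],[0,0,0],[0,0,0]],"rotation":[[0,0,0],[0,0,0],[0,0,0],[0,0,0]],"claw":[30,30,30,30]}'
```

```text
time: 25.7
tool_pos: [518.0, -73.1, 61.5]
tcp_rot: [-180.0, -0.0, 118.7]
ft_force: [-1.4, -2.0, 4.4]
finger_gap: 35.4
time: 26.1
tool_pos: [518.1, -73.1, 61.9]
tcp_rot: [-180.0, -0.0, 118.7]
ft_force: [-1.6, -3.0, 4.4]
finger_gap: 35.6
time: 26.5
tool_pos: [518.2, -73.0, 62.4]
tcp_rot: [-180.0, -0.0, 118.7]
ft_force: [-1.6, -2.3, 3.3]
finger_gap: 35.2
```

```bash

python3 -m creep '{"translation":[[0,0,-0.4],[0,0,0],[0,0,0],[0,0,0]],"rotation":[[0,0,0],[0,0,0],[0,0,0],[0,0,0]],"claw":[30,30,30,30]}'
python3 -m creep '{"translation":[[0,0,-0.4],[0,0,0],[0,0,0],[0,0,0]],"rotation":[[0,0,0],[0,0,0],[0,0,0],[0,0,0]],"claw":[30,30,30,30]}'
python3 - <<'E'
from h import *
s=sense();print(s['ft_force'],s['wrist_torque'],s['tool_pos'])
d=snap("wrist","w14");crop(d,"w14a",250,390,220,360,5)
s=snap("side");crop(s,"s14",270,350,140,220,7)
E
```

```text
time: 26.9
tool_pos: [518.2, -73.0, 62.7]
tcp_rot: [-180.0, -0.0, 118.7]
ft_force: [-2.4, -2.6, 2.5]
finger_gap: 35.3
time: 27.3
tool_pos: [518.2, -73.0, 62.9]
tcp_rot: [-180.0, -0.0, 118.7]
ft_force: [-0.7, -2.4, -3.6]
finger_gap: 35.3
[-0.65050668 -2.39518437 -3.60018032] [-0.41638599  0.0816492   0.01381253] [518.21463386 -72.97566854  62.9332887 ]
```

View pics/w14a.png

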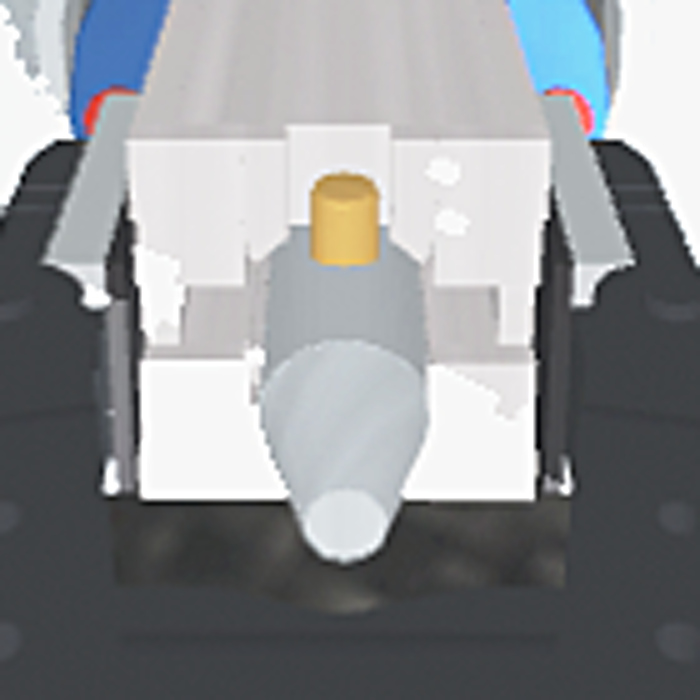

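View pics/s14.png

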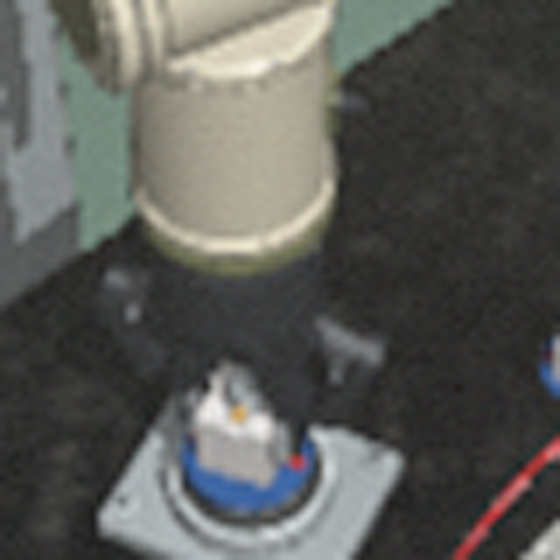

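```bash

python3 -m creep '{"translation":[[0,0,0],[0,0,0],[0,0,0],[0,0,0],[0,0,0],[0,0,0],[0,0,0]],"rotation":[[0,0,0],[0,0,0],[0,0,0],[0,0,0],[0,0,0],[0,0,0],[0,0,0]],"claw":[38,42,50,60,70,75,75]}' 20
python3 - <<'E'
from h import *
s=sense();print(s['ft_force'],s['wrist_torque'],s['tool_pos'],s["finger_gap"])
d=snap("wrist","w15");crop(d,"w15a",220,420,200,350,4)
E
```

```text
time: 28.1
tool_pos: [518.4, -73.0, 63.3]
tcp_rot: [180.0, 0.0, 118.7]
ft_force: [-0.1, -0.3, 0.4]
finger_gap: 75.3
[-0.11453907 -0.34213921  0.36231004] [ 0.01371925 -0.00492329 -0.02608398] [518.41460351 -73.01211531  63.3254458 ] 75.32585070175658
```

View pics/w15a.png

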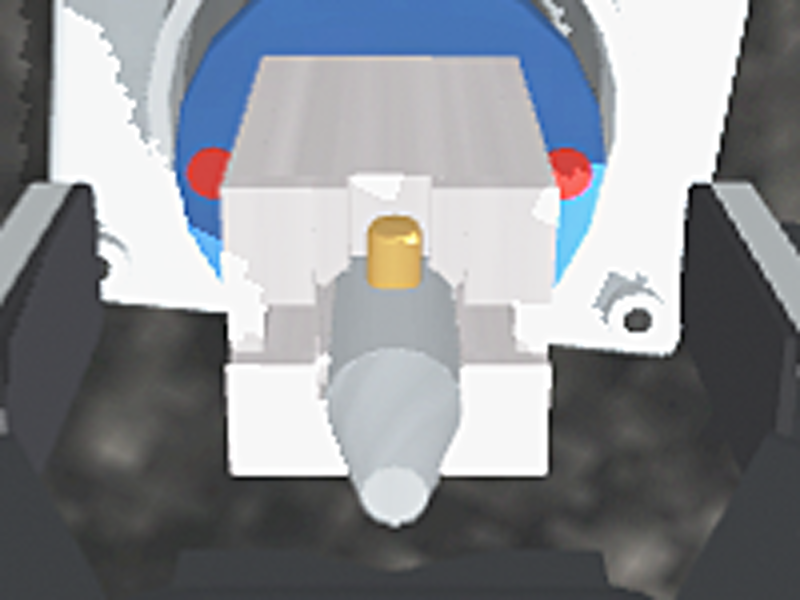

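Released; the pin lies in the groove and the hub stands free of the fingers. Rising straight up.

```bash

python3 -m creep '{"translation":[[0,0,-5],[0,0,-12],[0,0,-20],[0,0,-25],[0,0,-25],[0,0,-25],[0,0,-15],[0,0,-5],[0,0,0],[0,0,0]],"rotation":[[0,0,0],[0,0,0],[0,0,0],[0,0,0],[0,0,0],[0,0,0],[0,0,0],[0,0,0],[0,0,0],[0,0,0]],"claw":[75,75,75,75,75,75,75,75,75,75]}'
python3 - <<'E'
from h import *
print(sense()["ft_force"])
d=snap("wrist","w16");crop(d,"w16a",220,420,180,330,4)
s=snap("side");crop(s,"s16",280,340,170,230,9)
r=mask(d,(0,150,100),(6,255,255)); n,l,st,c=cv2.connectedComponentsWithStats(r)
q=[onz(d,c[i],52) for i in range(1,n) if st[i,4]>6 and 220<c[i][0]<420 and c[i][1]>150]
print(q)
E
```

```text
time: 29.15
tool_pos: [517.7, -72.9, 194.0]
tcp_rot: [-179.9, -0.1, 118.7]
ft_force: [0.3, 0.6, -0.6]
finger_gap: 75.3
[ 0.25125847  0.59747613 -0.5716361 ]
[array([495.84321613, -86.10980216,  52.        ]), array([540.59525456, -61.4504304 ,  52.        ])]
```

View pics/w16a.png

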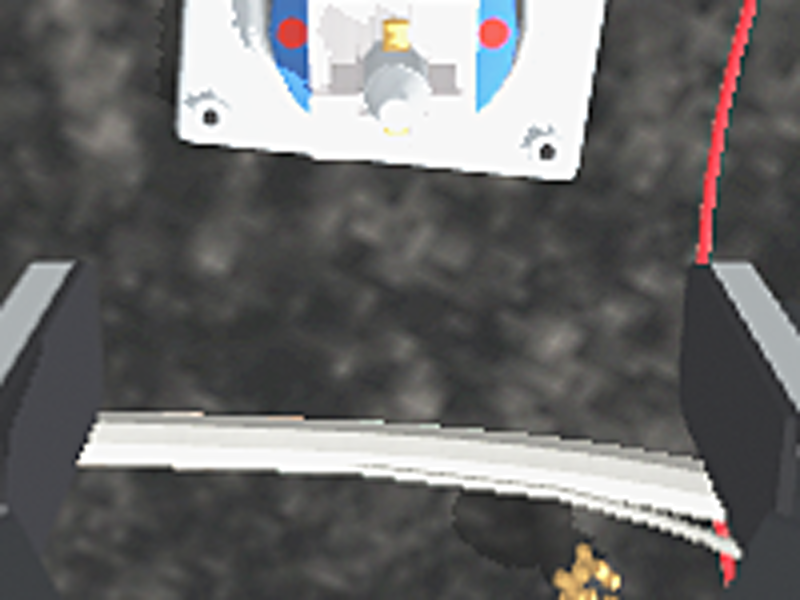

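View pics/s16.png

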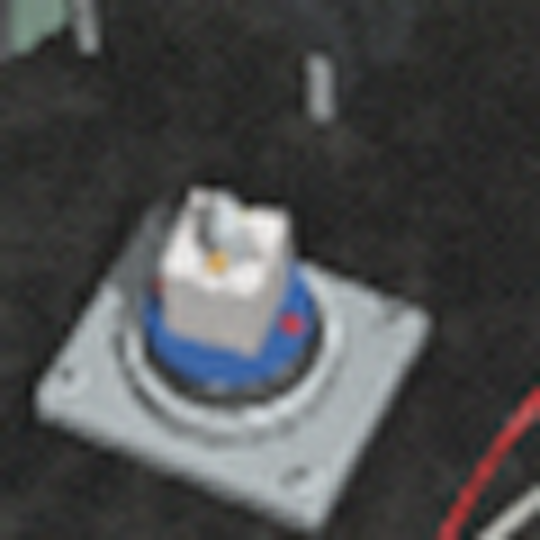

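```bash
python3 -c "
from bench import *
hand_in();print(sense()['time'])"
```

```text
the job is handed in; nothing more can be done
the job is handed in; nothing more can be done
```

The 64 mm press head is on the rod, locked under the pin, and the job was handed in at about 29 s of the 72 s allowed. `hand_in()` gave no verdict.

- **Fit:** I measured the pin at about 119° in the images. The head went over the rod with one small sideways correction, and the keyway passed the pin with no contact felt.
- **Press:** The highest vertical force during the press was about 8 N at the wrist, about 11 N on the spring with the head's weight added. From the spring force and the tool height I put the head's underside at 38 to 39.5 mm.
- **Turn and lock:** I gave it a 90° turn. As the head rose, the wrist force dropped from +2.5 N to −3.6 N when the pin reached the bottom of the groove. The tool height then suggested an underside of about 44.6 mm, against 44 mm nominal.
- **Last checks:** After release the pin lies in the groove and the hub looks square. The centre of the red dots is at (518.2, −73.8), within about 1 mm of the measured rod axis and at about 29°, as planned. The gripper is clear, well above the rod.
- **Disagreements:** Height read from the spring force differed from height read from the tool by 1 to 2 mm during the press and rise, probably friction or sensor noise. There was also a brief sideways force of about 4 N while rising, which I eased with a 0.5 mm shift. I made no measured check of the bystanders, but no move went near them.

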